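# Crank the photo carousel at a steady speed and stop the jug before the camera

## Task

Take the photo carousel's crank by its knob and wind the platter anticlockwise (seen from above) up to 12 turns a minute (1.26 rad/s), never above 17, and keep the platter at that speed, give or take 1.5 turns a minute, for 6 seconds without a break while the little camera films the set. Then bring it to a standstill with the steel jug squarely before the camera lens, within 10 degrees, without swinging the platter back, and let go of the crank. Work by the crank alone: do not touch the crockery on the platter, and leave everything else on the table where it is.

Things in the scene. Friction and masses are not known exactly. Their poses are not given: they have to be found in the camera images.
- carousel: fixed base of the photo carousel: a grey disc 360 mm wide, 30 mm high; origin on the table on the carousel's vertical axis. Its x axis points from there to the small black camera on the base (lens tip 202 mm from the axis, back 270 mm, top 145 mm above the table); opposite it a small housing, 102 mm tall, over the rim. It does not move in a run; place and heading differ between runs
- platter (a joint): angle (rad, not wrapped) of the platter, growing anticlockwise seen from above; 0 or whole turns: jug squarely before the camera. Disc 340 mm wide, top 65 mm above the table, carries cups and jug; no stops. Inertia with load nominally 0.061 kg m2 (hidden, 0.75 to 1.35 times); drag 0.02 N m s/rad plus a felt shoe rubbing on the rim, 0.044 N m dry (hidden, 0.015 to 0.085)
- crank (a joint): angle (rad) of the crank relative to the platter, anticlockwise. A fluid coupling, not a rigid shaft: it drives the platter with nominally 0.06 N m per rad/s of this joint's speed. The platter lags and turns slower than the crank (crank kept at about 2.4, hidden 1.9 to 3.1 rad/s, for a platter at 1.26); with the crank held still it runs down to rest in 0.5 to 2 s
- knob_mid (a point): grip point on the axis of the crank's knob, 222 mm above the table, 60 mm from the carousel's axis. The knob is an upright black cylinder 30 mm wide, from 192 to 242 mm above the table, turning freely on its own pin, so the hand need not turn with it. The aluminium crank arm below it has its top 190 mm above the table and turns all round, clear of the cups
- jug_place (a point): point on the platter's top in front of the jug, 160 mm from the axis, in the direction of the jug
- mark (a point): fixed point before the camera lens, 160 mm from the axis and 65 mm above the table: where jug_place must stop
- jug: stainless creamer jug, 70 mm wide, 95 mm tall, spout outwards, fixed on the platter with its centre 93 mm from the axis at the direction of joint value 0; origin at the centre of its underside. Not to be touched
- cup1: patterned white ceramic cup with a side handle, 66 mm wide, 80 mm tall, fixed on the platter with its centre 93 mm from the axis, at 72 degrees anticlockwise from the jug; origin at the centre of its underside (65 mm above the table). Not to be touched
- cup2: patterned white ceramic cup with a side handle, 66 mm wide, 80 mm tall, fixed on the platter with its centre 93 mm from the axis, at 144 degrees anticlockwise from the jug; origin at the centre of its underside (65 mm above the table). Not to be touched
- cup3: patterned white ceramic cup with a side handle, 66 mm wide, 80 mm tall, fixed on the platter with its centre 93 mm from the axis, at 216 degrees anticlockwise from the jug; origin at the centre of its underside (65 mm above the table). Not to be touched
- cup4: patterned white ceramic cup with a side handle, 66 mm wide, 80 mm tall, fixed on the platter with its centre 93 mm from the axis, at 288 degrees anticlockwise from the jug; origin at the centre of its underside (65 mm above the table). Not to be touched
- canister: closed green plastic canister, 90 mm wide, 120 mm tall, origin under its centre; bystander
- pan_lid: small aluminium saucepan lid, 140 mm wide, with a black knob, 40 mm tall, lying on the table, origin under its centre; bystander
- spare_cup: patterned cup like those of the carousel but standing on the table, 66 mm wide, 80 mm tall, origin under its centre; bystander
- saucer: white saucer, 130 mm wide, origin under its centre; bystander
- tea_box: cardboard box 80 x 130 x 70 mm, origin under its centre; bystander
- spoon: steel spoon 150 mm long lying beside the carousel, origin at its middle; bystander
- cloth_brush: wooden block 50 x 110 x 30 mm (a brush back) lying beside the carousel, origin under its centre; bystander

How it is judged:
By the outcome, as a careful person would: the job done as asked, in the order asked, and still so for the second after the job is handed in, with the robot touching nothing.
It also fails if it takes over 61 s, if anything falls off the work surface, if the arm or the gripper's body presses on something with over 40 N, if the wrist force passes 120 N, or if a joint passes its speed limit or range.

## Robot

A 7-joint arm with a two-finger parallel gripper is mounted at the origin on the work surface. World frame = base frame: x ahead of the robot, y to its left, z up, the work surface at z = 0. Lengths are in m, angles in rad, forces in N, time in s.
With the tool pointing down it reaches from about 0.425 to 0.875 m from the base axis. Payload 4.7 kg.
Tool frame: the origin (TCP) lies between the finger pads; the fingertips stand 11 mm ahead of it and the grasp point (between the pads) lies 8 mm behind it; z points along the fingers, y is the line along which they close (so a half turn about z gives the same grasp; the last joint's range is limited). The gripper opens to 87 mm and grips with 3 to 60 N. Pads are 19 mm wide; open, the fingers measure 117 mm over their backs; the gripper's body (75 mm by 190 mm) begins 51 mm behind the grasp point.
Start: joints at [-1.174, 0.321, -0.07, 1.45, 0.023, 1.371, -0.057], TCP at [0.243, 0.603, 0.213] pointing down, gripper open.
Joint ranges: [-2.86, 2.86], [-0.3, 2.09], [-1.38, 1.24], [0.06, 2.45], [-1.56, 4.7], [0.09, 2.05], [-2.69, 2.69]. Speed limits (rad/s): [2.57, 2.57, 3.14, 3.14, 3.14, 3.14, 3.14].

## Interface

Orientations are given as a rotation vector (axis times angle).
In Python, from bench import ctrl gives the robot as it stands. The module is installed in compiled form; this text tells all that it offers.
- The arm moves only by the shell command python3 -m inch 'ROWS' [FORCE]. ROWS is JSON, a list of rows, each an object with "slide": the shift along the tool's x, y, z scaled (see below), a list of three; "angular": the turn, a rotation vector about the tool's x, y, z scaled (see below), a list of three; "claw": the opening, from -1 (shut) to 1 (fully open). In form: [{"slide": [tx, ty, tz], "angular": [rx, ry, rz], "claw": claw}, ...]. A call has 1 to 10 rows; each row is the pose to reach, as a shift and turn from the pose commanded when the call began, along the tool's axes at that moment; what a row does not reach only later rows make up. The controller multiplies each number of a shift by 0.25 m and each number of a turn by 30 degrees. A row lasts 1/10 s, in which the tool goes at most 50 mm and 8.59 degrees, less where a joint would pass 70% of its speed; a pose out of reach is approached as far as the arm can. A call with a number of a shift or a turn outside -1 to 1 is refused whole. A call with a gripper value outside its range is refused whole. The fingers move at their own pace and stop on an object; FORCE is the grip in N (left out, the last holds). Time passes only in rows, so rows that repeat a pose let the fingers close. It gives the time, the measured TCP pose, the force, the opening and the grip force at its end, in the units of the state.
- ctrl.get_state(): the state, without advancing time (a new reading comes with each control period).
- ctrl.get_image(name): name is "scene" or "top"; returns a dict with "color" (420x560x3 uint8, red, green, blue), "depth" (420x560 float32, m along the optical axis (not along the pixel's ray), 0 where there is no reading), "camera_matrix" (3x3 intrinsics, pixels), "extrinsics" (4x4, takes a point from camera to world coordinates). Camera axes: x right, y up, looking along -z (the intrinsics and any distortion apply to the point x, -y, -z); pixel columns grow to the right and rows downward; lengths in m; the calibration is good to about 2 mm. A picture is of the moment at which its call begins.
- ctrl.close_job(): hands the job in; it is judged then, once.
Trained networks look in the newest picture that a camera, given by its name, has taken for a name from the list of things; names that differ only in an ending like _2 or _b are one class to them, and where a whole thing is asked for, a point or a joint stands for the part that bears it (a point fixed in the world has none). Each returns a list of dicts, best first, with "confidence" (0 to 1); they miss things now and then, are a little off and sometimes report something else, mostly with a low value. They report only what shows in the picture. A call takes as long as a camera call.
- ctrl.find_in(query, camera): "bbox" ([centre column, centre row, width, height] in pixels, round what is visible of it).
- ctrl.outline_of(query, camera): "mask" (420x560 bool, what is visible of it) and "bbox" ([centre column, centre row, width, height] in pixels, round what is visible of it).
The state is a dict: "time": time; "joint_positions": joint angles; "qd": joint speeds; "joint_torque": joint torques, N m; "position": TCP position; "tool_rot": TCP orientation; "ft_force": force on the tool from outside, world axes, zero at the start; "torque": the same for the moment, N m; "grip_width": opening from 0.0 (shut) to 1.0 (fully open); "grip_force": force on a finger pad.
Only numpy, scipy, OpenCV 4.12 (cv2) and the standard library are available. Lean on these libraries where they do the work, as an engineer would, in place of code of your own. Each camera call takes 0.05 s, during which the arm holds its last target. There are 200 camera calls.

## Working session

There is one attempt and no reset: what is moved stays moved. The work goes in short steps, Python scripts to look and compute and a shell command to move; the robot and the scene stay as the last step left them, time stands still between calls to the robot, and variables do not carry over. Pictures are saved under pics/ and viewed, at most 10 in all, crops included, and the job is handed in when it is done.

```bash
mkdir -p pics; cat > h.py <<'E'
import numpy as np, cv2
from bench import ctrl
def pts(im,mask=None):
    d=im["depth"];K=im["camera_matrix"];v,u=np.nonzero((d>0)&(mask if mask is not None else True))
    z=d[v,u];p=np.stack([(u-K[0,2])/K[0,0]*z,-(v-K[1,2])/K[1,1]*z,-z,np.ones_like(z)])
    return (im["extrinsics"]@p)[:3].T,u,v
E
python3 - <<'E'
from h import *
s=ctrl.get_state();print(s)
a=ctrl.get_image("scene");b=ctrl.get_image("top")
cv2.imwrite("pics/a.png",cv2.cvtColor(np.hstack([a["color"]]),cv2.COLOR_RGB2BGR));cv2.imwrite("pics/b.png",cv2.cvtColor(b["color"],cv2.COLOR_RGB2BGR))
for c in("scene","top"):
    im={"scene":a,"top":b}[c]
    for q in("carousel","platter","knob_mid","crank","jug"):
        for r in ctrl.outline_of(q,c)[:2]:
            p,u,v=pts(im,r["mask"]);print(c,q,round(r["confidence"],2),np.round(r["bbox"]),np.round(np.median(p,0),3),np.round(p.min(0),3),np.round(p.max(0),3))
print(ctrl.get_state()["time"])
E
```

```text
{'time': 0.0, 'joint_positions': array([-1.17389011,  0.32184032, -0.07009004,  1.45169225,  0.02263155,
        1.37079318, -0.05690059]), 'qd': array([-0.00210479,  0.00182309,  0.00030295,  0.00148708, -0.00066084,
        0.00066123,  0.00165363]), 'joint_torque': array([-3.50086236e-05, -4.91299975e+01, -4.04041819e-01, -3.12521768e+01,
       -6.39515393e-02,  4.39902884e-02,  1.88663735e-04]), 'position': array([0.24262973, 0.60239229, 0.21164168]), 'tool_rot': array([-5.97534896e-01, -3.08399367e+00,  3.03245827e-03]), 'ft_force': array([0.37788934, 0.83671662, 0.42403775]), 'torque': array([-0.03854723, -0.04369788, -0.0171748 ]), 'grip_force': 0.0, 'grip_width': 0.998802923048291}
scene carousel 0.91 [275. 243. 100. 127.] [ 0.574 -0.037  0.067] [ 0.268 -0.192 -0.007] [0.783 0.17  0.245]
scene carousel 0.61 [293. 206.  24.  23.] [0.481 0.081 0.12 ] [0.402 0.025 0.066] [0.575 0.11  0.199]
scene platter 0.65 [276. 227.  98.  84.] [ 0.551 -0.024  0.068] [ 0.329 -0.181 -0.007] [0.691 0.166 0.245]
scene platter 0.27 [270. 238.  30.  28.] [ 0.6   -0.067  0.117] [ 0.558 -0.105  0.0
[... 251 characters left out ...]
7. 231.  24.  34.] [0.609 0.035 0.119] [0.519 0.004 0.059] [0.639 0.092 0.168]
top carousel 0.72 [244. 235.  24.  22.] [0.497 0.083 0.081] [0.451 0.046 0.063] [0.523 0.114 0.151]
top carousel 0.65 [274. 212. 108. 142.] [ 0.516 -0.021  0.066] [ 0.335 -0.191 -0.009] [0.818 0.175 0.251]
top platter 0.87 [273. 225. 101. 105.] [ 0.512 -0.012  0.067] [ 0.349 -0.182 -0.006] [0.691 0.161 0.251]
top knob_mid 0.61 [290. 232.  11.  14.] [ 0.473 -0.053  0.241] [ 0.46  -0.067  0.071] [ 0.512 -0.04   0.251]
top crank 0.82 [276. 222.  38.  35.] [ 0.517 -0.009  0.193] [ 0.46  -0.067  0.06 ] [0.588 0.046 0.251]
top jug 0.97 [254. 196.  21.  24.] [0.607 0.049 0.114] [0.564 0.01  0.06 ] [0.648 0.075 0.194]
0.6
```

```bash
python3 - <<'E'
from h import *
a=cv2.imread("pics/a.png");b=cv2.imread("pics/b.png")
cv2.imwrite("pics/c.png",np.hstack([cv2.resize(a[130:330,190:360],(400,470)),cv2.resize(b[110:310,190:360],(400,470))]))
# platter rim fit from top depth
from bench import ctrl
from scipy.optimize import least_squares
im=ctrl.get_image("top");p,u,v=pts(im)
q=p[(abs(p[:,2]-.065)<.006)&(np.hypot(p[:,0]-.52,p[:,1])<.2)]
(cx,cy),r=cv2.minEnclosingCircle(q[:,:2].astype(np.float32)*1000);print("platter",cx,cy,r)
# robust ring fit: outer by angle
def outer(lo,hi,c,R):
    q=p[(p[:,2]>lo)&(p[:,2]<hi)&(np.hypot(p[:,0]-c[0],p[:,1]-c[1])<R)][:,:2]
    an=np.arctan2(q[:,1]-c[1],q[:,0]-c[0]);rr=np.hypot(*(q-c).T);o=[]
    for k in np.linspace(-np.pi,np.pi,37)[:-1]:
        m=(an>=k)&(an<k+np.pi/18)
        if m.any(): i=np.argmax(np.where(m,rr,0));o.append(q[i])
    o=np.array(o);s=least_squares(lambda x:np.hypot(o[:,0]-x[0],o[:,1]-x[1])-x[2],[*c,.17],loss="soft_l1",f_scale=.003);return s.x
print(outer(.058,.072,np.array([.518,-.012]),.19))
for lo,hi,n in((.236,.26,"knobtop"),(.183,.197,"arm"),):
    q=p[(p[:,2]>lo)&(p[:,2]<hi)&(np.hypot(p[:,0]-.52,p[:,1])<.12)];print(n,len(q),q.mean(0),q.min(0),q.max(0))
q=p[(p[:,2]>.12)&(p[:,2]<.155)&(np.hypot(p[:,0]-.52,p[:,1]+.01)>.19)&(np.hypot(p[:,0]-.52,p[:,1]+.01)<.29)];print("cam",len(q),q.mean(0),q.min(0),q.max(0))
q=p[(p[:,2]>.09)&(p[:,2]<.11)&(np.hypot(p[:,0]-.52,p[:,1]+.01)>.15)&(np.hypot(p[:,0]-.52,p[:,1]+.01)<.29)];print("hous",len(q),q.mean(0),q.min(0),q.max(0))
q=p[(p[:,2]>.152)&(p[:,2]<.168)&(np.hypot(p[:,0]-.52,p[:,1]+.01)<.15)];print("jugtop",len(q),q.mean(0),q.min(0),q.max(0))
print(im["extrinsics"].round(3),im["camera_matrix"])
E
```

```text
platter 513.9495239257812 -7.2980875968933105 173.3849334716797
[ 0.51715732 -0.00916239  0.16942263]
knobtop 82 [ 0.47481276 -0.05229458  0.24196874] [ 0.46046584 -0.06536137  0.23625169] [ 0.48873504 -0.03951717  0.24985262]
arm 341 [ 0.52063877 -0.00498609  0.19079173] [ 0.46004794 -0.06731398  0.18307335] [0.56610561 0.04005284 0.19699868]
cam 452 [ 0.72640754 -0.12291485  0.14122634] [ 0.68793736 -0.16701277  0.1201222 ] [ 0.76831822 -0.08455106  0.15361839]
hous 184 [0.40503298 0.04997769 0.10175808] [ 0.34970463 -0.14883821  0.09501054] [0.73263476 0.09281498 0.10970252]
jugtop 108 [0.60431284 0.04573383 0.15885482] [ 0.42262865 -0.10342772  0.15214128] [0.63537296 0.07283715 0.16699924]
[[-2.600e-02  9.850e-01 -1.700e-01  2.940e-01]
 [-1.000e+00 -2.600e-02  5.000e-03 -3.000e-03]
 [ 1.000e-03  1.700e-01  9.850e-01  1.624e+00]
 [ 0.000e+00  0.000e+00  0.000e+00  1.000e+00]] [[491.0018336    0.         271.97952454]
 [  0.         491.0018336  211.03621312]
 [  0.           0.           1.        ]]
```

View pics/c.png

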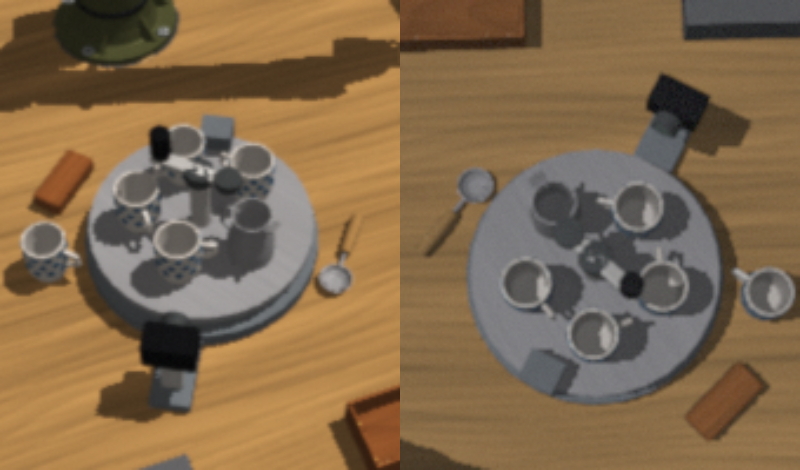

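View pics/b.png

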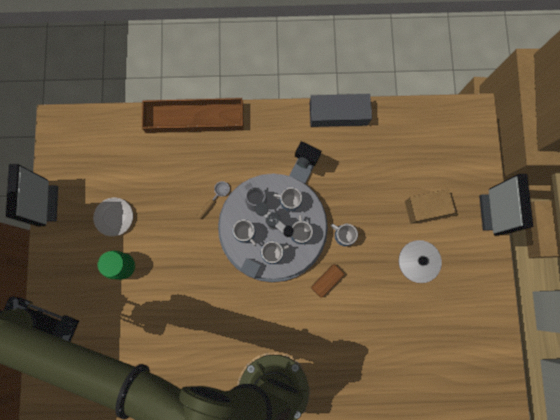

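The pictures show the carousel with its platter centre near top-camera pixel (273,225). The black knob is at (290,232), the jug at (254,196) and the small camera at (307,154), with the housing opposite. The measured points agree with the given sizes: knob top at 0.242 m, knob radius about 61 mm, rim radius 0.169 m.

```bash
cat >> h.py <<'E'
from scipy.spatial.transform import Rotation as Ro
R=Ro.from_rotvec([-5.97534896e-01, -3.08399367e+00,  3.03245827e-03]).as_matrix()
C=np.array([.5172,-.0092])
def units(w): return (R.T@np.asarray(w,float)/.25).round(3)
E
python3 - <<'E'
from h import *
P=[np.array(x) for x in([.243,.603,.213],[.40,.45,.275],[.49,.17,.275],[.4742,-.0523,.275],[.4742,-.0523,.2145])]
for a,b in zip(P,P[1:]): print(units(b-a).tolist())
p0=P[0]
E
```

```text
[-0.811, -0.334, -0.247]
[-0.752, -0.904, 0.002]
[-0.273, -0.848, 0.002]
[0.0, 0.0, 0.242]
```

```bash
python3 -m inch '[{"slide":[-0.05,-0.02,-0.1],"angular":[0,0,0],"claw":1},{"slide":[-0.18,-0.07,-0.2],"angular":[0,0,0],"claw":1},{"slide":[-0.34,-0.14,-0.247],"angular":[0,0,0],"claw":1},{"slide":[-0.5,-0.2,-0.247],"angular":[0,0,0],"claw":1},{"slide":[-0.66,-0.27,-0.247],"angular":[0,0,0],"claw":1},{"slide":[-0.811,-0.334,-0.247],"angular":[0,0,0],"claw":1}]'
python3 -m inch '[{"slide":[-0.11,-0.12,0],"angular":[0,0,0],"claw":1},{"slide":[-0.21,-0.25,0],"angular":[0,0,0],"claw":1},{"slide":[-0.32,-0.38,0],"angular":[0,0,0],"claw":1},{"slide":[-0.43,-0.51,0],"angular":[0,0,0],"claw":1},{"slide":[-0.54,-0.64,0],"angular":[0,0,0],"claw":1},{"slide":[-0.65,-0.77,0],"angular":[0,0,0],"claw":1},{"slide":[-0.752,-0.904,0.002],"angular":[0,0,0],"claw":1}]'
python3 -m inch '[{"slide":[-0.06,-0.16,0],"angular":[0,0,0],"claw":1},{"slide":[-0.11,-0.31,0],"angular":[0,0,0],"claw":1},{"slide":[-0.16,-0.46,0],"angular":[0,0,0],"claw":1},{"slide":[-0.21,-0.6,0],"angular":[0,0,0],"claw":1},{"slide":[-0.25,-0.72,0],"angular":[0,0,0],"claw":1},{"slide":[-0.27,-0.8,0],"angular":[0,0,0],"claw":1},{"slide":[-0.273,-0.848,0.002],"angular":[0,0,0],"claw":1},{"slide":[-0.273,-0.848,0.002],"angular":[0,0,0],"claw":1}]'
python3 -c "
from h import *
s=ctrl.get_state();print(s['position'],s['tool_rot'],s['joint_positions'],s['ft_force'])"
```

```text
time: 1.25
position: [0.4012, 0.4481, 0.2749]
tool_rot: [0.598, 3.083, 0.001]
ft_force: [1.1, 0.5, 0.4]
grip_width: 0.996
grip_force: 0.0
time: 1.95
position: [0.4902, 0.1682, 0.2744]
tool_rot: [0.598, 3.083, 0.001]
ft_force: [0.8, 0.6, 0.9]
grip_width: 0.999
grip_force: 0.0
time: 2.75
position: [0.4734, -0.0536, 0.2737]
tool_rot: [0.602, 3.083, 0.001]
ft_force: [-0.1, 0.9, 0.3]
grip_width: 0.999
grip_force: 0.0
[ 0.47340365 -0.05356743  0.27371741] [6.01665603e-01 3.08306762e+00 7.47162224e-04] [-0.4531747  -0.10150782  0.47667366  1.7826928   0.04645005  1.448846
  1.2011017 ] [-0.11089997  0.89577126  0.32331395]
```

```bash
python3 -m inch '[{"slide":[0.003,-0.005,0.1],"angular":[0,0,0],"claw":1},{"slide":[0.003,-0.005,0.2],"angular":[0,0,0],"claw":1},{"slide":[0.003,-0.005,0.237],"angular":[0,0,0],"claw":1},{"slide":[0.003,-0.005,0.237],"angular":[0,0,0],"claw":1}]' 15
python3 -m inch '[{"slide":[0,0,0],"angular":[0,0,0],"claw":-1},{"slide":[0,0,0],"angular":[0,0,0],"claw":-1},{"slide":[0,0,0],"angular":[0,0,0],"claw":-1},{"slide":[0,0,0],"angular":[0,0,0],"claw":-1},{"slide":[0,0,0],"angular":[0,0,0],"claw":-1},{"slide":[0,0,0],"angular":[0,0,0],"claw":-1}]' 15
cat >> h.py <<'E'
def hist(p,lo=.075,hi=.168,r0=.055,r1=.135,n=360):
    d=p[:,:2]-C;r=np.hypot(*d.T);m=(p[:,2]>lo)&(p[:,2]<hi)&(r>r0)&(r<r1)
    return np.degrees(np.arctan2(d[m,1],d[m,0]))%360,r[m],p[m]
E
python3 - <<'E'
from h import *
s=ctrl.get_state();print(s["position"],s["ft_force"],s["grip_width"]*.087)
im={c:ctrl.get_image(c) for c in("scene","top")}
cv2.imwrite("pics/d.png",cv2.cvtColor(np.hstack([cv2.resize(im[c]["color"][130:330,190:360],(400,470)) for c in im]),cv2.COLOR_RGB2BGR))
np.savez("g0.npz",**{c+k:im[c][k] for c in im for k in("color","depth","camera_matrix","extrinsics")})
for c in im:
  for r in ctrl.outline_of("jug",c)[:2]:
    p,u,v=pts(im[c],r["mask"]);a=p.mean(0)-[*C,0];print(c,r["confidence"],a,np.degrees(np.arctan2(a[1],a[0])))
E
```

```text
time: 3.15
position: [0.4719, -0.0518, 0.2131]
tool_rot: [-0.594, -3.082, 0.001]
ft_force: [-0.1, 0.7, 0.3]
grip_width: 0.999
grip_force: 0.0
time: 3.75
position: [0.4727, -0.0531, 0.2144]
tool_rot: [0.598, 3.084, 0.0]
ft_force: [0.5, -0.9, 0.3]
grip_width: 0.54
grip_force: 0.0
[ 0.47270932 -0.05314533  0.21440618] [ 0.51303444 -0.87963838  0.29532295] 0.04696345115278497
scene 0.66 [0.08465915 0.04520112 0.12094725] 28.09859989604783
scene 0.23 [-0.16963602 -0.17627039  0.02390336] -133.90122043200446
top 0.9 [0.08630877 0.05451965 0.1110207 ] 32.279843618745666
```

View pics/d.png

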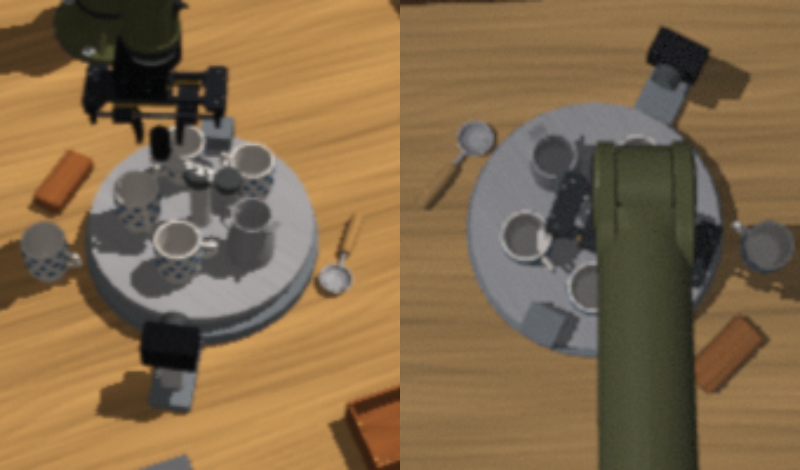

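```bash
python3 -m inch '[{"slide":[0,0,0],"angular":[0,0,0],"claw":-1},{"slide":[0,0,0],"angular":[0,0,0],"claw":-1},{"slide":[0,0,0],"angular":[0,0,0],"claw":-1},{"slide":[0,0,0],"angular":[0,0,0],"claw":-1},{"slide":[0,0,0],"angular":[0,0,0],"claw":-1}]' 15
python3 - <<'E'
from h import *
s=ctrl.get_state();print(s["position"],s["ft_force"],s["grip_width"]*.087)
# offline: reliable angle templates and camera direction from g0
g=np.load("g0.npz")
for c in("scene","top"):
    im={k:g[c+k] for k in("color","depth","camera_matrix","extrinsics")}
    p,u,v=pts(im);d=p[:,:2]-C;r=np.hypot(*d.T);a=np.degrees(np.arctan2(d[:,1],d[:,0]))
    m=(r>.195)&(r<.275)&(p[:,2]>.08)&(p[:,2]<.155)&(abs(a+28)<25);print(c,"cam dir",m.sum(),a[m].mean(),np.median(a[m]))
    m=(r>.13)&(r<.2)&(p[:,2]>.085)&(p[:,2]<.112)&(abs(a-152)<25);print("hous dir",m.sum(),a[m].mean())
    m=(r>.055)&(r<.135)&(p[:,2]>.12)&(p[:,2]<.168)
    h=np.histogram(a[m]%360,72,(0,360))[0];print(h.tolist())
    # rim edge check of centre
    m=(abs(p[:,2]-.065)<.006)&(r<.19)&(r>.12);print("rmax by sector",[round(np.percentile(r[m&(a//45==k)],99),3) for k in range(-4,4) if (m&(a//45==k)).sum()>20])
E
```

```text
time: 4.45
position: [0.4727, -0.053, 0.2143]
tool_rot: [0.597, 3.084, 0.0]
ft_force: [0.2, 1.0, 0.5]
grip_width: 0.335
grip_force: 15.0
[ 0.47274767 -0.0529729   0.21428083] [0.23263753 1.04937686 0.47945583] 0.02917835658843268
scene cam dir 520 -28.144143619510444 -28.10404963679337
hous dir 127 150.82762050163984
[0, 0, 19, 44, 31, 33, 26, 24, 34, 50, 0, 0, 0, 0, 0, 0, 29, 32, 10, 4, 7, 14, 19, 22, 35, 2, 3, 7, 0, 0, 0, 13, 21, 22, 11, 4, 15, 1, 0, 0, 0, 1, 5, 0, 0, 1, 38, 26, 16, 7, 9, 16, 18, 53, 20, 4, 6, 0, 0, 0, 32, 26, 22, 21, 24, 26, 27, 33, 6, 7, 7, 0]
rmax by sector [np.float64(0.17), np.float64(0.171), np.float64(0.172), np.float64(0.173), np.float64(0.172), np.float64(0.168), np.float64(0.167), np.float64(0.166)]
top cam dir 490 -28.556599544764776 -28.637461867193316
hous dir 242 152.09876166073255
[0, 0, 1, 30, 22, 23, 27, 22, 10, 29, 9, 0, 0, 0, 0, 0, 1, 31, 13, 12, 8, 7, 10, 15, 24, 15, 7, 5, 1, 0, 0, 18, 16, 12, 13, 11, 2, 0, 0, 0, 0, 0, 0, 0, 0, 0, 0, 0, 0, 0, 0, 0, 0, 0, 0, 0, 0, 0, 0, 0, 0, 0, 0, 2, 10, 11, 12, 7, 1, 0, 0, 0]
rmax by sector [np.float64(0.17), np.float64(0.17), np.float64(0.169), np.float64(0.169), np.float64(0.169), np.float64(0.169), np.float64(0.169)]
```

```bash
cat >> h.py <<'E'
CAM=-28.5  # camera heading, deg
def platter(im,info=False):
    """platter angle in deg mod 360 from the cups' rims and the jug's height"""
    p,u,v=pts(im);d=p-[*C,0];r=np.hypot(d[:,0],d[:,1]);z=p[:,2]
    def sc(th):
        s=0
        for k in range(5):
            a=np.radians(th+CAM+72*k);e=np.hypot(d[:,0]-.093*np.cos(a),d[:,1]-.093*np.sin(a))
            if k: m=(z>.136)&(z<.15);s+=np.exp(-((e[m]-.031)/.004)**2).sum()
            else: m=(z>.151)&(z<.168);s+=3*((e[m]<.042).sum()-((e[m]>.06)&(r[m]<.14)).sum()*.3)
        return s
    T=np.arange(0,360,2);S=np.array([sc(t) for t in T]);t0=T[S.argmax()]
    F=np.arange(t0-12,t0+12,.5);f=np.array([sc(t)for t in F]);w=np.clip(f-.9*f.max(),0,None)
    b=(w*F).sum()/w.sum()
    o=np.abs((T-b+180)%360-180)>30
    return b,f.max(),S[o].max()
E
python3 - <<'E'
from h import *
g=np.load("g0.npz")
for c in("scene","top"):
    print(c,platter({k:g[c+k] for k in("color","depth","camera_matrix","extrinsics")}))
c0=C.copy()
import h
for dx,dy in((.003,0),(-.003,0),(0,.003),(0,-.003)):
    h.C=c0+[dx,dy];print(dx,dy,[np.round(h.platter({k:g[c+k] for k in("color","depth","camera_matrix","extrinsics")}),1) for c in("scene","top")])
E
```

```text
scene (np.float64(61.99957002904055), np.float64(523.4548451414175), np.float64(97.0335787042275))
top (np.float64(61.782606188672496), np.float64(466.81068561086386), np.float64(51.72485039572423))
0.003 0 [array([ 61.5, 575.6, 124.7]), array([ 63.1, 454.4,  54.7])]
-0.003 0 [array([ 63. , 453.1,  73. ]), array([ 60.9, 433. ,  35.1])]
0 0.003 [array([ 61.8, 475.3,  79.2]), array([ 62.4, 454. ,  68.6])]
0 -0.003 [array([ 61.9, 544. , 120.8]), array([ 61.2, 441.5,  34.6])]
```

```bash
cat > gen.py <<'E'
import sys,json,os,numpy as np
from h import R,C
# usage: gen.py advance_deg ... | '/' between calls ; state in cmd.json
st=json.load(open("cmd.json")) if os.path.exists("cmd.json") else {"pos":[.4727,-.053],"phi":224.55,"r":.0624}
p=np.array(st["pos"]);phi=st["phi"];r=st["r"]
for call in " ".join(sys.argv[1:]).split("/"):
    out=[];
    for tok in call.split():
        n,a=(tok.split("x")+[None])[:2] if "x" in tok else (1,tok)
        for _ in range(int(n)):
            phi+=float(a);r+=max(-.0006,min(.0006,.060-r))
            t=C+r*np.array([np.cos(np.radians(phi)),np.sin(np.radians(phi))])
            s=(R.T@np.array([*(t-p),0])/.25).round(3);out.append('{"slide":[%g,%g,0],"angular":[0,0,0],"claw":-1}'%(s[0]+0,s[1]+0))
    print("'["+",".join(out)+"]'")
    p=p+(R@np.array([s[0],s[1],0])*.25)[:2]
json.dump({"pos":p.tolist(),"phi":phi,"r":r},open("cmd.json","w"));print("phi",phi,"pos",C+r*np.array([np.cos(np.radians(phi)),np.sin(np.radians(phi))]))
E
python3 gen.py 1.5 3 5 7 9 10.5 11.5 3x11.5 / 10x11.5
```

```text
'[{"slide":[-0.007,0,0],"angular":[0,0,0],"claw":-1},{"slide":[-0.02,-0.002,0],"angular":[0,0,0],"claw":-1},{"slide":[-0.041,-0.006,0],"angular":[0,0,0],"claw":-1},{"slide":[-0.07,-0.009,0],"angular":[0,0,0],"claw":-1},{"slide":[-0.108,-0.011,0],"angular":[0,0,0],"claw":-1},{"slide":[-0.152,-0.005,0],"angular":[0,0,0],"claw":-1},{"slide":[-0.197,0.01,0],"angular":[0,0,0],"claw":-1},{"slide":[-0.239,0.034,0],"angular":[0,0,0],"claw":-1},{"slide":[-0.275,0.065,0],"angular":[0,0,0],"claw":-1},{"slide":[-0.304,0.104,0],"angular":[0,0,0],"claw":-1}]'
'[{"slide":[-0.021,0.043,0],"angular":[0,0,0],"claw":-1},{"slide":[-0.033,0.089,0],"angular":[0,0,0],"claw":-1},{"slide":[-0.035,0.137,0],"angular":[0,0,0],"claw":-1},{"slide":[-0.028,0.185,0],"angular":[0,0,0],"claw":-1},{"slide":[-0.011,0.23,0],"angular":[0,0,0],"claw":-1},{"slide":[0.014,0.271,0],"angular":[0,0,0],"claw":-1},{"slide":[0.047,0.306,0],"angular":[0,0,0],"claw":-1},{"slide":[0.086,0.334,0],"angular":[0,0,0],"claw":-1},{"slide":[0.13,0.353,0],"angular":[0,0,0],"claw":-1},{"slide":[0.177,0.363,0],"angular":[0,0,0],"claw":-1}]'
phi 421.55 pos [0.5457835  0.04355399]
```

```bash
cat > m.py <<'E'
from h import *
t=ctrl.get_state()["time"];im=ctrl.get_image("scene");b=platter(im);s=ctrl.get_state()
d=s["position"][:2]-C
print("t",t,"->",s["time"],"platter",np.round(b,1),"phi",np.degrees(np.arctan2(d[1],d[0]))%360,"r",np.hypot(*d),s["position"],"F",s["ft_force"])
np.savez("last.npz",**im)
E
python3 -m inch '[{"slide":[-0.007,0,0],"angular":[0,0,0],"claw":-1},{"slide":[-0.02,-0.002,0],"angular":[0,0,0],"claw":-1},{"slide":[-0.041,-0.006,0],"angular":[0,0,0],"claw":-1},{"slide":[-0.07,-0.009,0],"angular":[0,0,0],"claw":-1},{"slide":[-0.108,-0.011,0],"angular":[0,0,0],"claw":-1},{"slide":[-0.152,-0.005,0],"angular":[0,0,0],"claw":-1},{"slide":[-0.197,0.01,0],"angular":[0,0,0],"claw":-1},{"slide":[-0.239,0.034,0],"angular":[0,0,0],"claw":-1},{"slide":[-0.275,0.065,0],"angular":[0,0,0],"claw":-1},{"slide":[-0.304,0.104,0],"angular":[0,0,0],"claw":-1}]' && python3 -m inch '[{"slide":[-0.021,0.043,0],"angular":[0,0,0],"claw":-1},{"slide":[-0.033,0.089,0],"angular":[0,0,0],"claw":-1},{"slide":[-0.035,0.137,0],"angular":[0,0,0],"claw":-1},{"slide":[-0.028,0.185,0],"angular":[0,0,0],"claw":-1},{"slide":[-0.011,0.23,0],"angular":[0,0,0],"claw":-1},{"slide":[0.014,0.271,0],"angular":[0,0,0],"claw":-1},{"slide":[0.047,0.306,0],"angular":[0,0,0],"claw":-1},{"slide":[0.086,0.334,0],"angular":[0,0,0],"claw":-1},{"slide":[0.13,0.353,0],"angular":[0,0,0],"claw":-1},{"slide":[0.177,0.363,0],"angular":[0,0,0],"claw":-1}]'
python3 m.py
python3 gen.py 17.3 9x11.5 / 10x11.5
```

```text
time: 5.45
position: [0.5538, -0.0555, 0.2142]
tool_rot: [-0.596, -3.083, -0.002]
ft_force: [-3.9, 2.7, 3.5]
grip_width: 0.341
grip_force: 15.0
time: 6.45
position: [0.5457, 0.0416, 0.2142]
tool_rot: [0.599, 3.083, -0.006]
ft_force: [-2.2, -5.5, 2.4]
grip_width: 0.339
grip_force: 15.0
t 6.45 -> 6.5 platter [122.3 407.  126.1] phi 62.732039529061936 r 0.058394990889794 [0.54395382 0.04270576 0.21414648] F [-6.83248782 -5.48172863  4.55490322]
'[{"slide":[0.072,-0.002,0],"angular":[0,0,0],"claw":-1},{"slide":[0.118,-0.016,0],"angular":[0,0,0],"claw":-1},{"slide":[0.161,-0.039,0],"angular":[0,0,0],"claw":-1},{"slide":[0.198,-0.069,0],"angular":[0,0,0],"claw":-1},{"slide":[0.228,-0.107,0],"angular":[0,0,0],"claw":-1},{"slide":[0.25,-0.149,0],"angular":[0,0,0],"claw":-1},{"slide":[0.264,-0.195,0],"angular":[0,0,0],"claw":-1},{"slide":[0.267,-0.243,0],"angular":[0,0,0],"claw":-1},{"slide":[0.261,-0.291,0],"angular":[0,0,0],"claw":-1},{"slide":[0.246,-0.337,0],"angular":[0,0,0],"claw":-1}]'
'[{"slide":[-0.024,-0.041,0],"angular":[0,0,0],"claw":-1},{"slide":[-0.056,-0.077,0],"angular":[0,0,0],"claw":-1},{"slide":[-0.094,-0.106,0],"angular":[0,0,0],"claw":-1},{"slide":[-0.138,-0.127,0],"angular":[0,0,0],"claw":-1},{"slide":[-0.184,-0.139,0],"angular":[0,0,0],"claw":-1},{"slide":[-0.232,-0.141,0],"angular":[0,0,0],"claw":-1},{"slide":[-0.28,-0.133,0],"angular":[0,0,0],"claw":-1},{"slide":[-0.325,-0.116,0],"angular":[0,0,0],"claw":-1},{"slide":[-0.366,-0.091,0],"angular":[0,0,0],"claw":-1},{"slide":[-0.401,-0.058,0],"angular":[0,0,0],"claw":-1}]'
phi 657.35 pos [ 0.54476549 -0.062493  ]
```

```bash
python3 -m inch '[{"slide":[0.072,-0.002,0],"angular":[0,0,0],"claw":-1},{"slide":[0.118,-0.016,0],"angular":[0,0,0],"claw":-1},{"slide":[0.161,-0.039,0],"angular":[0,0,0],"claw":-1},{"slide":[0.198,-0.069,0],"angular":[0,0,0],"claw":-1},{"slide":[0.228,-0.107,0],"angular":[0,0,0],"claw":-1},{"slide":[0.25,-0.149,0],"angular":[0,0,0],"claw":-1},{"slide":[0.264,-0.195,0],"angular":[0,0,0],"claw":-1},{"slide":[0.267,-0.243,0],"angular":[0,0,0],"claw":-1},{"slide":[0.261,-0.291,0],"angular":[0,0,0],"claw":-1},{"slide":[0.246,-0.337,0],"angular":[0,0,0],"claw":-1}]' | head -2; python3 m.py
python3 -m inch '[{"slide":[-0.024,-0.041,0],"angular":[0,0,0],"claw":-1},{"slide":[-0.056,-0.077,0],"angular":[0,0,0],"claw":-1},{"slide":[-0.094,-0.106,0],"angular":[0,0,0],"claw":-1},{"slide":[-0.138,-0.127,0],"angular":[0,0,0],"claw":-1},{"slide":[-0.184,-0.139,0],"angular":[0,0,0],"claw":-1},{"slide":[-0.232,-0.141,0],"angular":[0,0,0],"claw":-1},{"slide":[-0.28,-0.133,0],"angular":[0,0,0],"claw":-1},{"slide":[-0.325,-0.116,0],"angular":[0,0,0],"claw":-1},{"slide":[-0.366,-0.091,0],"angular":[0,0,0],"claw":-1},{"slide":[-0.401,-0.058,0],"angular":[0,0,0],"claw":-1}]'|head -2;python3 m.py
cat > fit.py <<'E'
# platter model: J w' = c(wc-w) - .02 w - T  ; fit to log
import numpy as np,sys
from scipy.optimize import least_squares
def sim(P,segs,w=0,dt=.005,t0=0,th=0,tau=.05):
    J,c,T=P;out=[(t0,th,w)];t=t0;cf=0
    for dur,wc in segs:
        for _ in range(round(dur/dt)):
            cf+=(wc-cf)*dt/tau
            q=c*(cf-w)-.02*w
            if w==0 and abs(q)<T: a=0
            else:
                a=(q-T*np.sign(w if w else q))/J
            n=w+a*dt
            if w*n<0:n=0
            th+=n*dt;w=n;t+=dt;out.append((t,th,w))
    return np.array(out)
def segs(s):
    o=[]
    for tok in s.split():
        if tok=="p":o.append((.05,0.));continue
        n,a=tok.split("x") if "x" in tok else (1,tok)
        o+=[(.1,np.radians(float(a))/.1)]*int(n)
    return o
def fit(s,meas):
    sg=segs(s);m=np.array(meas)
    def res(x):
        P=(.061*np.exp(x[0]),.06*np.exp(x[1]),.044*np.exp(x[2]));o=sim(P,sg)
        return np.r_[(np.degrees(np.interp(m[:,0],o[:,0],o[:,1]))+x[3]-m[:,1])/1.0,x[0]/.2,x[1]/.15,x[2]/.5]
    f=least_squares(res,[0,0,0,m[0,1]]);x=f.x;P=(.061*np.exp(x[0]),.06*np.exp(x[1]),.044*np.exp(x[2]))
    cov=np.linalg.inv(f.jac.T@f.jac);c,T=P[1:]
    o=sim(P,sg);print("P",np.round(P,4),"res",f.fun[:-3].round(1),"w end",o[-1,2],"crank deg/row for 1.257:",np.degrees(((c+.02)*1.257+T)/c)*.1)
    return P,x[3],o
E
```

```text
time: 7.5
position: [0.4546, -0.0126, 0.2142]
t 7.5 -> 7.55 platter [181.5 496.4 144. ] phi 185.99094688011078 r 0.0625886783362509 [ 0.45495316 -0.01573246  0.21426046] F [-5.58545303 -3.87822824  2.6924576 ]
time: 8.55
position: [0.5461, -0.0611, 0.2142]
t 8.55 -> 8.6 platter [245.3 280.9 170.3] phi 301.45067550969236 r 0.059103933916239824 [ 0.54803833 -0.05962095  0.21430065] F [1.25044235 2.46205786 1.04042063]
```

```bash
python3 - <<'E'
from fit import *
s="1.5 3 5 7 9 10.5 11.5 3x11.5 10x11.5 p 17.3 9x11.5 p 10x11.5 p"
fit(s,[(0,62),(2,122.3),(3.05,181.5),(4.1,245.3)])
E
python3 gen.py 18 9x12.8 / 10x12.8
```

```text
P [0.0595 0.0614 0.0341] res [ 0.3 -1.2  1.4 -0.5] w end 1.0224594283749053 crank deg/row for 1.257: 12.725312124406713
'[{"slide":[-0.039,0.064,0],"angular":[0,0,0],"claw":-1},{"slide":[-0.054,0.116,0],"angular":[0,0,0],"claw":-1},{"slide":[-0.057,0.169,0],"angular":[0,0,0],"claw":-1},{"slide":[-0.049,0.222,0],"angular":[0,0,0],"claw":-1},{"slide":[-0.029,0.271,0],"angular":[0,0,0],"claw":-1},{"slide":[0.002,0.315,0],"angular":[0,0,0],"claw":-1},{"slide":[0.042,0.351,0],"angular":[0,0,0],"claw":-1},{"slide":[0.088,0.378,0],"angular":[0,0,0],"claw":-1},{"slide":[0.139,0.393,0],"angular":[0,0,0],"claw":-1},{"slide":[0.193,0.397,0],"angular":[0,0,0],"claw":-1}]'
'[{"slide":[0.053,-0.008,0],"angular":[0,0,0],"claw":-1},{"slide":[0.102,-0.028,0],"angular":[0,0,0],"claw":-1},{"slide":[0.146,-0.059,0],"angular":[0,0,0],"claw":-1},{"slide":[0.183,-0.098,0],"angular":[0,0,0],"claw":-1},{"slide":[0.209,-0.144,0],"angular":[0,0,0],"claw":-1},{"slide":[0.225,-0.195,0],"angular":[0,0,0],"claw":-1},{"slide":[0.229,-0.249,0],"angular":[0,0,0],"claw":-1},{"slide":[0.221,-0.302,0],"angular":[0,0,0],"claw":-1},{"slide":[0.202,-0.351,0],"angular":[0,0,0],"claw":-1},{"slide":[0.172,-0.396,0],"angular":[0,0,0],"claw":-1}]'
phi 918.5499999999992 pos [ 0.46031722 -0.02828793]
```

```bash
python3 -m inch '[{"slide":[-0.039,0.064,0],"angular":[0,0,0],"claw":-1},{"slide":[-0.054,0.116,0],"angular":[0,0,0],"claw":-1},{"slide":[-0.057,0.169,0],"angular":[0,0,0],"claw":-1},{"slide":[-0.049,0.222,0],"angular":[0,0,0],"claw":-1},{"slide":[-0.029,0.271,0],"angular":[0,0,0],"claw":-1},{"slide":[0.002,0.315,0],"angular":[0,0,0],"claw":-1},{"slide":[0.042,0.351,0],"angular":[0,0,0],"claw":-1},{"slide":[0.088,0.378,0],"angular":[0,0,0],"claw":-1},{"slide":[0.139,0.393,0],"angular":[0,0,0],"claw":-1},{"slide":[0.193,0.397,0],"angular":[0,0,0],"claw":-1}]' |head -2
python3 -m inch '[{"slide":[0.053,-0.008,0],"angular":[0,0,0],"claw":-1},{"slide":[0.102,-0.028,0],"angular":[0,0,0],"claw":-1},{"slide":[0.146,-0.059,0],"angular":[0,0,0],"claw":-1},{"slide":[0.183,-0.098,0],"angular":[0,0,0],"claw":-1},{"slide":[0.209,-0.144,0],"angular":[0,0,0],"claw":-1},{"slide":[0.225,-0.195,0],"angular":[0,0,0],"claw":-1},{"slide":[0.229,-0.249,0],"angular":[0,0,0],"claw":-1},{"slide":[0.221,-0.302,0],"angular":[0,0,0],"claw":-1},{"slide":[0.202,-0.351,0],"angular":[0,0,0],"claw":-1},{"slide":[0.172,-0.396,0],"angular":[0,0,0],"claw":-1}]'; python3 m.py
python3 gen.py 19 9x12.8 / 10x12.8
```

```text
time: 9.6
position: [0.5371, 0.046, 0.2142]
time: 10.6
position: [0.458, -0.03, 0.2143]
tool_rot: [-0.598, -3.08, 0.001]
ft_force: [-3.4, 0.3, 2.1]
grip_width: 0.341
grip_force: 15.0
t 10.6 -> 10.65 platter [ 25.5 506.2 102.1] phi 202.36584674761414 r 0.06258669200132015 [ 0.45932152 -0.03301544  0.21428925] F [-2.52229901 -3.96895239  0.28939055]
'[{"slide":[-0.061,-0.051,0],"angular":[0,0,0],"claw":-1},{"slide":[-0.11,-0.073,0],"angular":[0,0,0],"claw":-1},{"slide":[-0.162,-0.083,0],"angular":[0,0,0],"claw":-1},{"slide":[-0.216,-0.082,0],"angular":[0,0,0],"claw":-1},{"slide":[-0.267,-0.069,0],"angular":[0,0,0],"claw":-1},{"slide":[-0.315,-0.044,0],"angular":[0,0,0],"claw":-1},{"slide":[-0.356,-0.01,0],"angular":[0,0,0],"claw":-1},{"slide":[-0.389,0.033,0],"angular":[0,0,0],"claw":-1},{"slide":[-0.411,0.081,0],"angular":[0,0,0],"claw":-1},{"slide":[-0.422,0.134,0],"angular":[0,0,0],"claw":-1}]'
'[{"slide":[0.001,0.053,0],"angular":[0,0,0],"claw":-1},{"slide":[0.014,0.105,0],"angular":[0,0,0],"claw":-1},{"slide":[0.038,0.153,0],"angular":[0,0,0],"claw":-1},{"slide":[0.072,0.194,0],"angular":[0,0,0],"claw":-1},{"slide":[0.115,0.227,0],"angular":[0,0,0],"claw":-1},{"slide":[0.163,0.25,0],"angular":[0,0,0],"claw":-1},{"slide":[0.215,0.261,0],"angular":[0,0,0],"claw":-1},{"slide":[0.269,0.26,0],"angular":[0,0,0],"claw":-1},{"slide":[0.321,0.248,0],"angular":[0,0,0],"claw":-1},{"slide":[0.369,0.224,0],"angular":[0,0,0],"claw":-1}]'
phi 1180.7499999999984 pos [0.50600856 0.04974702]
```

```bash
python3 -m inch '[{"slide":[-0.061,-0.051,0],"angular":[0,0,0],"claw":-1},{"slide":[-0.11,-0.073,0],"angular":[0,0,0],"claw":-1},{"slide":[-0.162,-0.083,0],"angular":[0,0,0],"claw":-1},{"slide":[-0.216,-0.082,0],"angular":[0,0,0],"claw":-1},{"slide":[-0.267,-0.069,0],"angular":[0,0,0],"claw":-1},{"slide":[-0.315,-0.044,0],"angular":[0,0,0],"claw":-1},{"slide":[-0.356,-0.01,0],"angular":[0,0,0],"claw":-1},{"slide":[-0.389,0.033,0],"angular":[0,0,0],"claw":-1},{"slide":[-0.411,0.081,0],"angular":[0,0,0],"claw":-1},{"slide":[-0.422,0.134,0],"angular":[0,0,0],"claw":-1}]' |head -2
python3 -m inch '[{"slide":[0.001,0.053,0],"angular":[0,0,0],"claw":-1},{"slide":[0.014,0.105,0],"angular":[0,0,0],"claw":-1},{"slide":[0.038,0.153,0],"angular":[0,0,0],"claw":-1},{"slide":[0.072,0.194,0],"angular":[0,0,0],"claw":-1},{"slide":[0.115,0.227,0],"angular":[0,0,0],"claw":-1},{"slide":[0.163,0.25,0],"angular":[0,0,0],"claw":-1},{"slide":[0.215,0.261,0],"angular":[0,0,0],"claw":-1},{"slide":[0.269,0.26,0],"angular":[0,0,0],"claw":-1},{"slide":[0.321,0.248,0],"angular":[0,0,0],"claw":-1},{"slide":[0.369,0.224,0],"angular":[0,0,0],"claw":-1}]'|head -2; python3 m.py | tee o.txt
python3 - <<'E'
from fit import *
x=float(open("o.txt").read().split("[")[1].split()[0])
while x<480:x+=360
s="1.5 3 5 7 9 10.5 11.5 3x11.5 10x11.5 p 17.3 9x11.5 p 10x11.5 p 18 9x12.8 10x12.8 p 19 9x12.8 10x12.8 p"
fit(s,[(0,62),(2,122.3),(3.05,181.5),(4.1,245.3),(6.15,385.5),(8.2,x)])
E
```

```text
time: 11.65
position: [0.5692, -0.0354, 0.2141]
time: 12.65
position: [0.5062, 0.0497, 0.2143]
t 12.65 -> 12.7 platter [175.  381.2 162.5] phi 102.66334756989913 r 0.05998844354411589 [0.50404921 0.04932922 0.21425565] F [-3.53384549 -1.35734301  0.86803532]
P [0.062  0.0621 0.0338] res [ 0.4 -1.5  1.3 -0.1  0.1 -0.2] w end 1.2316158298204682 crank deg/row for 1.257: 12.646316192729795
```

```bash
python3 gen.py 19 9x12.7 / 10x12.7 / 10x12.7 / 10x12.7
```

```text
'[{"slide":[0.059,-0.053,0],"angular":[0,0,0],"claw":-1},{"slide":[0.087,-0.098,0],"angular":[0,0,0],"claw":-1},{"slide":[0.104,-0.148,0],"angular":[0,0,0],"claw":-1},{"slide":[0.11,-0.201,0],"angular":[0,0,0],"claw":-1},{"slide":[0.105,-0.254,0],"angular":[0,0,0],"claw":-1},{"slide":[0.088,-0.304,0],"angular":[0,0,0],"claw":-1},{"slide":[0.06,-0.349,0],"angular":[0,0,0],"claw":-1},{"slide":[0.023,-0.387,0],"angular":[0,0,0],"claw":-1},{"slide":[-0.022,-0.416,0],"angular":[0,0,0],"claw":-1},{"slide":[-0.072,-0.435,0],"angular":[0,0,0],"claw":-1}]'
'[{"slide":[-0.052,-0.007,0],"angular":[0,0,0],"claw":-1},{"slide":[-0.105,-0.002,0],"angular":[0,0,0],"claw":-1},{"slide":[-0.156,0.014,0],"angular":[0,0,0],"claw":-1},{"slide":[-0.201,0.041,0],"angular":[0,0,0],"claw":-1},{"slide":[-0.24,0.077,0],"angular":[0,0,0],"claw":-1},{"slide":[-0.27,0.121,0],"angular":[0,0,0],"claw":-1},{"slide":[-0.289,0.17,0],"angular":[0,0,0],"claw":-1},{"slide":[-0.297,0.223,0],"angular":[0,0,0],"claw":-1},{"slide":[-0.294,0.276,0],"angular":[0,0,0],"claw":-1},{"slide":[-0.279,0.327,0],"angular":[0,0,0],"claw"
[... 461 characters left out ...]
,0],"angular":[0,0,0],"claw":-1},{"slide":[0.429,0.026,0],"angular":[0,0,0],"claw":-1}]'
'[{"slide":[0.021,-0.049,0],"angular":[0,0,0],"claw":-1},{"slide":[0.032,-0.101,0],"angular":[0,0,0],"claw":-1},{"slide":[0.03,-0.154,0],"angular":[0,0,0],"claw":-1},{"slide":[0.017,-0.205,0],"angular":[0,0,0],"claw":-1},{"slide":[-0.008,-0.252,0],"angular":[0,0,0],"claw":-1},{"slide":[-0.042,-0.293,0],"angular":[0,0,0],"claw":-1},{"slide":[-0.084,-0.325,0],"angular":[0,0,0],"claw":-1},{"slide":[-0.132,-0.348,0],"angular":[0,0,0],"claw":-1},{"slide":[-0.184,-0.359,0],"angular":[0,0,0],"claw":-1},{"slide":[-0.237,-0.358,0],"angular":[0,0,0],"claw":-1}]'
phi 1695.0500000000002 pos [ 0.50172144 -0.06716908]
```

```bash
python3 -m inch '[{"slide":[0.059,-0.053,0],"angular":[0,0,0],"claw":-1},{"slide":[0.087,-0.098,0],"angular":[0,0,0],"claw":-1},{"slide":[0.104,-0.148,0],"angular":[0,0,0],"claw":-1},{"slide":[0.11,-0.201,0],"angular":[0,0,0],"claw":-1},{"slide":[0.105,-0.254,0],"angular":[0,0,0],"claw":-1},{"slide":[0.088,-0.304,0],"angular":[0,0,0],"claw":-1},{"slide":[0.06,-0.349,0],"angular":[0,0,0],"claw":-1},{"slide":[0.023,-0.387,0],"angular":[0,0,0],"claw":-1},{"slide":[-0.022,-0.416,0],"angular":[0,0,0],"claw":-1},{"slide":[-0.072,-0.435,0],"angular":[0,0,0],"claw":-1}]'|head -2
python3 -m inch '[{"slide":[-0.052,-0.007,0],"angular":[0,0,0],"claw":-1},{"slide":[-0.105,-0.002,0],"angular":[0,0,0],"claw":-1},{"slide":[-0.156,0.014,0],"angular":[0,0,0],"claw":-1},{"slide":[-0.201,0.041,0],"angular":[0,0,0],"claw":-1},{"slide":[-0.24,0.077,0],"angular":[0,0,0],"claw":-1},{"slide":[-0.27,0.121,0],"angular":[0,0,0],"claw":-1},{"slide":[-0.289,0.17,0],"angular":[0,0,0],"claw":-1},{"slide":[-0.297,0.223,0],"angular":[0,0,0],"claw":-1},{"slide":[-0.294,0.276,0],"angular":[0,0,0],"claw":-1},{"slide":[-0.279,0.327,0],"angular":[0,0,0],"claw":-1}]'|head -2
python3 -m inch '[{"slide":[0.026,0.046,0],"angular":[0,0,0],"claw":-1},{"slide":[0.062,0.085,0],"angular":[0,0,0],"claw":-1},{"slide":[0.105,0.116,0],"angular":[0,0,0],"claw":-1},{"slide":[0.154,0.136,0],"angular":[0,0,0],"claw":-1},{"slide":[0.207,0.146,0],"angular":[0,0,0],"claw":-1},{"slide":[0.26,0.143,0],"angular":[0,0,0],"claw":-1},{"slide":[0.311,0.129,0],"angular":[0,0,0],"claw":-1},{"slide":[0.358,0.104,0],"angular":[0,0,0],"claw":-1},{"slide":[0.398,0.069,0],"angular":[0,0,0],"claw":-1},{"slide":[0.429,0.026,0],"angular":[0,0,0],"claw":-1}]'|head -2
python3 -m inch '[{"slide":[0.021,-0.049,0],"angular":[0,0,0],"claw":-1},{"slide":[0.032,-0.101,0],"angular":[0,0,0],"claw":-1},{"slide":[0.03,-0.154,0],"angular":[0,0,0],"claw":-1},{"slide":[0.017,-0.205,0],"angular":[0,0,0],"claw":-1},{"slide":[-0.008,-0.252,0],"angular":[0,0,0],"claw":-1},{"slide":[-0.042,-0.293,0],"angular":[0,0,0],"claw":-1},{"slide":[-0.084,-0.325,0],"angular":[0,0,0],"claw":-1},{"slide":[-0.132,-0.348,0],"angular":[0,0,0],"claw":-1},{"slide":[-0.184,-0.359,0],"angular":[0,0,0],"claw":-1},{"slide":[-0.237,-0.358,0],"angular":[0,0,0],"claw":-1}]';python3 m.py|tee o.txt
python3 - <<'E'
from fit import *
x=float(open("o.txt").read().split("[")[1].split()[0])
while x<780:x+=360
print("avg",np.radians(x-535)/4.05)
s="1.5 3 5 7 9 10.5 11.5 3x11.5 10x11.5 p 17.3 9x11.5 p 10x11.5 p 18 9x12.8 10x12.8 p 19 9x12.8 10x12.8 p 19 39x12.7 p"
P,o0,o=fit(s,[(0,62),(2,122.3),(3.05,181.5),(4.1,245.3),(6.15,385.5),(8.2,535),(12.25,x)])
m=o[:,0]>8.2;print(o[m,2].min(),o[m,2].max())
E
python3 gen.py 19 9x12.7 / 10x12.7 / 10x12.7
```

```text
time: 13.7
position: [0.4817, -0.0601, 0.2143]
time: 14.7
position: [0.5749, -0.0092, 0.2141]
time: 15.7
position: [0.4799, 0.0393, 0.2143]
time: 16.7
position: [0.5018, -0.0686, 0.2143]
tool_rot: [0.6, 3.083, 0.001]
ft_force: [-0.4, 2.6, 0.0]
grip_width: 0.337
grip_force: 15.0
t 16.7 -> 16.75 platter [112.7 502.1  82.3] phi 257.43736848186643 r 0.061158920834485486 [ 0.50389753 -0.0688947   0.21434424] F [ 3.1564146   0.01788156 -2.74005584]
avg 1.2829247365894123
P [0.0655 0.063  0.034 ] res [ 0.7 -1.9  0.8 -0.4  0.4  1.1 -0.8] w end 1.2295432130781487 crank deg/row for 1.257: 12.58218666960281
1.2232735229887202 1.2876559890866748
'[{"slide":[-0.076,0.022,0],"angular":[0,0,0],"claw":-1},{"slide":[-0.121,0.051,0],"angular":[0,0,0],"claw":-1},{"slide":[-0.158,0.088,0],"angular":[0,0,0],"claw":-1},{"slide":[-0.187,0.133,0],"angular":[0,0,0],"claw":-1},{"slide":[-0.204,0.183,0],"angular":[0,0,0],"claw":-1},{"slide":[-0.211,0.236,0],"angular":[0,0,0],"claw":-1},{"slide":[-0.205,0.289,0],"angular":[0,0,0],"claw":-1},{"slide":[-0.188,0.339,0],"angular":[0,0,0],"claw":-1},{"slide":[-0.161
[... 554 characters left out ...]
0],"angular":[0,0,0],"claw":-1},{"slide":[0.393,-0.174,0],"angular":[0,0,0],"claw":-1}]'
'[{"slide":[-0.003,-0.053,0],"angular":[0,0,0],"claw":-1},{"slide":[-0.018,-0.104,0],"angular":[0,0,0],"claw":-1},{"slide":[-0.044,-0.15,0],"angular":[0,0,0],"claw":-1},{"slide":[-0.079,-0.19,0],"angular":[0,0,0],"claw":-1},{"slide":[-0.123,-0.22,0],"angular":[0,0,0],"claw":-1},{"slide":[-0.171,-0.241,0],"angular":[0,0,0],"claw":-1},{"slide":[-0.224,-0.25,0],"angular":[0,0,0],"claw":-1},{"slide":[-0.277,-0.248,0],"angular":[0,0,0],"claw":-1},{"slide":[-0.328,-0.234,0],"angular":[0,0,0],"claw":-1},{"slide":[-0.375,-0.209,0],"angular":[0,0,0],"claw":-1}]'
phi 2082.350000000001 pos [ 0.53003298 -0.06781156]
```

```bash
python3 -m inch '[{"slide":[-0.076,0.022,0],"angular":[0,0,0],"claw":-1},{"slide":[-0.121,0.051,0],"angular":[0,0,0],"claw":-1},{"slide":[-0.158,0.088,0],"angular":[0,0,0],"claw":-1},{"slide":[-0.187,0.133,0],"angular":[0,0,0],"claw":-1},{"slide":[-0.204,0.183,0],"angular":[0,0,0],"claw":-1},{"slide":[-0.211,0.236,0],"angular":[0,0,0],"claw":-1},{"slide":[-0.205,0.289,0],"angular":[0,0,0],"claw":-1},{"slide":[-0.188,0.339,0],"angular":[0,0,0],"claw":-1},{"slide":[-0.161,0.384,0],"angular":[0,0,0],"claw":-1},{"slide":[-0.124,0.423,0],"angular":[0,0,0],"claw":-1}]'|head -2
python3 -m inch '[{"slide":[0.044,0.029,0],"angular":[0,0,0],"claw":-1},{"slide":[0.094,0.048,0],"angular":[0,0,0],"claw":-1},{"slide":[0.147,0.055,0],"angular":[0,0,0],"claw":-1},{"slide":[0.199,0.051,0],"angular":[0,0,0],"claw":-1},{"slide":[0.25,0.035,0],"angular":[0,0,0],"claw":-1},{"slide":[0.296,0.008,0],"angular":[0,0,0],"claw":-1},{"slide":[0.335,-0.028,0],"angular":[0,0,0],"claw":-1},{"slide":[0.365,-0.072,0],"angular":[0,0,0],"claw":-1},{"slide":[0.385,-0.121,0],"angular":[0,0,0],"claw":-1},{"slide":[0.393,-0.174,0],"angular":[0,0,0],"claw":-1}]'|head -2;python3 m.py|tee o.txt
python3 - <<'E'
from fit import *
from h import C
import json
a=np.radians(1955.35);json.dump({"pos":(C+.06*np.array([np.cos(a),np.sin(a)])).tolist(),"phi":1955.35,"r":.06},open("cmd.json","w"))
x=float(open("o.txt").read().split("[")[1].split()[0])+720
s="1.5 3 5 7 9 10.5 11.5 3x11.5 10x11.5 p 17.3 9x11.5 p 10x11.5 p 18 9x12.8 10x12.8 p 19 9x12.8 10x12.8 p 19 39x12.7 p 19 19x12.7 p"
P,o0,o=fit(s,[(0,62),(2,122.3),(3.05,181.5),(4.1,245.3),(6.15,385.5),(8.2,535),(12.25,832.7),(14.3,x)])
for plan in("15 2x11 2x10 2x9 8 7 6 5 4 3 2 1 15x0","15 2x11 2x10 9 8 7 6 5 4 3 2 1 15x0","15 11 10 9 8 7 6 5 4 3 2 1 15x0"):
    for q in (P,(P[0]*1.1,P[1],P[2]*.8),(P[0]*.9,P[1],P[2]*1.2)):
        o=sim(q,segs(s+" "+plan));d=o[:,0]>=14.25;print(plan,x+np.degrees(o[-1,1]-o[d,1][0])-1080,o[-1,2])
E
```

```text
time: 17.75
position: [0.5684, 0.0171, 0.2142]
time: 18.75
position: [0.4608, 0.0166, 0.2143]
t 18.75 -> 18.8 platter [259.8 544.1 129.7] phi 158.41048547535556 r 0.06197877371091972 [0.45956942 0.01360536 0.21420841] F [-8.67493708  0.00976836  5.68733808]
P [0.0646 0.0629 0.0341] res [ 0.6 -1.8  0.9 -0.3  0.4  0.9 -1.4  0.6] w end 1.2276899653636588 crank deg/row for 1.257: 12.597091578375784
15 2x11 2x10 2x9 8 7 6 5 4 3 2 1 15x0 -2.3603454594706363 0.0
15 2x11 2x10 2x9 8 7 6 5 4 3 2 1 15x0 12.275314018852896 0.0
15 2x11 2x10 2x9 8 7 6 5 4 3 2 1 15x0 -15.377924686549022 0.0
15 2x11 2x10 9 8 7 6 5 4 3 2 1 15x0 -7.107837453872207 0.0
15 2x11 2x10 9 8 7 6 5 4 3 2 1 15x0 7.090958350453093 0.0
15 2x11 2x10 9 8 7 6 5 4 3 2 1 15x0 -19.674525487712344 0.0
15 11 10 9 8 7 6 5 4 3 2 1 15x0 -18.62213929712925 0.0
15 11 10 9 8 7 6 5 4 3 2 1 15x0 -5.331701740966764 0.0
15 11 10 9 8 7 6 5 4 3 2 1 15x0 -30.26411621665261 0.0
```

```bash
python3 gen.py 15 2x11 2x10 9 8 7 6
```

```text
'[{"slide":[-0.005,-0.062,0],"angular":[0,0,0],"claw":-1},{"slide":[-0.019,-0.106,0],"angular":[0,0,0],"claw":-1},{"slide":[-0.041,-0.147,0],"angular":[0,0,0],"claw":-1},{"slide":[-0.068,-0.179,0],"angular":[0,0,0],"claw":-1},{"slide":[-0.1,-0.206,0],"angular":[0,0,0],"claw":-1},{"slide":[-0.132,-0.226,0],"angular":[0,0,0],"claw":-1},{"slide":[-0.163,-0.239,0],"angular":[0,0,0],"claw":-1},{"slide":[-0.191,-0.246,0],"angular":[0,0,0],"claw":-1},{"slide":[-0.216,-0.25,0],"angular":[0,0,0],"claw":-1}]'
phi 2042.35 pos [ 0.48935585 -0.06234794]
```

```bash
python3 -m inch '[{"slide":[-0.005,-0.062,0],"angular":[0,0,0],"claw":-1},{"slide":[-0.019,-0.106,0],"angular":[0,0,0],"claw":-1},{"slide":[-0.041,-0.147,0],"angular":[0,0,0],"claw":-1},{"slide":[-0.068,-0.179,0],"angular":[0,0,0],"claw":-1},{"slide":[-0.1,-0.206,0],"angular":[0,0,0],"claw":-1},{"slide":[-0.132,-0.226,0],"angular":[0,0,0],"claw":-1},{"slide":[-0.163,-0.239,0],"angular":[0,0,0],"claw":-1},{"slide":[-0.191,-0.246,0],"angular":[0,0,0],"claw":-1},{"slide":[-0.216,-0.25,0],"angular":[0,0,0],"claw":-1}]'|head -2;python3 m.py|tee o.txt
python3 - <<'E'
from fit import *
x=float(open("o.txt").read().split("[")[1].split()[0]);x+=720 if x>100 else 1080
s="1.5 3 5 7 9 10.5 11.5 3x11.5 10x11.5 p 17.3 9x11.5 p 10x11.5 p 18 9x12.8 10x12.8 p 19 9x12.8 10x12.8 p 19 39x12.7 p 19 19x12.7 p 15 2x11 2x10 9 8 7 6 p"
P,o0,o=fit(s,[(0,62),(2,122.3),(3.05,181.5),(4.1,245.3),(6.15,385.5),(8.2,535),(12.25,832.7),(14.3,979.8),(15.25,x)])
for plan in("15x0","5 4 3 2 1 15x0","6 6 5 4 3 2 1 15x0","8 8 7 6 5 4 3 2 1 15x0"):
    for q in (P,(P[0]*1.1,P[1],P[2]*.8),(P[0]*.9,P[1],P[2]*1.2)):
        o=sim(q,segs(s+" "+plan));d=o[:,0]>=15.2;print(plan,x+np.degrees(o[-1,1]-o[d,1][0])-1080)
E
```

```text
time: 19.7
position: [0.4901, -0.0645, 0.2143]
t 19.7 -> 19.75 platter [323.4 491.2  96.9] phi 244.75151521010366 r 0.06148691993224392 [ 0.49097307 -0.06481285  0.21431522] F [-0.49836804 -5.12994724 -0.12666399]
P [0.0642 0.0606 0.0318] res [ 0.8 -1.9  0.7 -0.4  0.4  0.9 -1.   1.2 -0.8] w end 0.8806279464948515 crank deg/row for 1.257: 12.585288653061044
15x0 -11.925410530639283
15x0 -3.4294489431408692
15x0 -18.657760616055384
5 4 3 2 1 15x0 -4.7917728634392915
5 4 3 2 1 15x0 4.637760852900556
5 4 3 2 1 15x0 -12.542343631305812
6 6 5 4 3 2 1 15x0 0.8689083542740264
6 6 5 4 3 2 1 15x0 11.046857229544912
6 6 5 4 3 2 1 15x0 -7.686396087070989
8 8 7 6 5 4 3 2 1 15x0 9.3241916315867
8 8 7 6 5 4 3 2 1 15x0 20.427304808898043
8 8 7 6 5 4 3 2 1 15x0 -0.1923320762368803
```

```bash
python3 gen.py 5 4 3 2 1
```

```text
'[{"slide":[-0.021,-0.001,0],"angular":[0,0,0],"claw":-1},{"slide":[-0.037,-0.001,0],"angular":[0,0,0],"claw":-1},{"slide":[-0.05,0,0],"angular":[0,0,0],"claw":-1},{"slide":[-0.058,0.001,0],"angular":[0,0,0],"claw":-1},{"slide":[-0.062,0.002,0],"angular":[0,0,0],"claw":-1}]'
phi 2057.35 pos [ 0.50406031 -0.06774356]
```

```bash
python3 -m inch '[{"slide":[-0.021,-0.001,0],"angular":[0,0,0],"claw":-1},{"slide":[-0.037,-0.001,0],"angular":[0,0,0],"claw":-1},{"slide":[-0.05,0,0],"angular":[0,0,0],"claw":-1},{"slide":[-0.058,0.001,0],"angular":[0,0,0],"claw":-1},{"slide":[-0.062,0.002,0],"angular":[0,0,0],"claw":-1},{"slide":[-0.062,0.002,0],"angular":[0,0,0],"claw":-1},{"slide":[-0.062,0.002,0],"angular":[0,0,0],"claw":-1},{"slide":[-0.062,0.002,0],"angular":[0,0,0],"claw":-1},{"slide":[-0.062,0.002,0],"angular":[0,0,0],"claw":-1},{"slide":[-0.062,0.002,0],"angular":[0,0,0],"claw":-1}]';python3 m.py
python3 -m inch '[{"slide":[0,0,0],"angular":[0,0,0],"claw":-1},{"slide":[0,0,0],"angular":[0,0,0],"claw":-1},{"slide":[0,0,0],"angular":[0,0,0],"claw":-1},{"slide":[0,0,0],"angular":[0,0,0],"claw":-1},{"slide":[0,0,0],"angular":[0,0,0],"claw":-1}]'|head -1;python3 m.py
python3 -c "
from h import *
print(platter(ctrl.get_image('top')))"
```

```text
time: 20.75
position: [0.5045, -0.0688, 0.2143]
tool_rot: [0.598, 3.083, -0.002]
ft_force: [-0.9, -4.1, -0.9]
grip_width: 0.337
grip_force: 15.0
t 20.75 -> 20.8 platter [357.2 485.1  64.3] phi 257.95886152305724 r 0.060957173314148606 [ 0.50448348 -0.068816    0.21431905] F [-0.90949288 -5.14049048  1.21845165]
time: 21.3
t 21.3 -> 21.35 platter [358.7 474.1  82.3] phi 257.87023932568115 r 0.06095022112070103 [ 0.50439275 -0.06878946  0.21429597] F [-0.79867863 -4.94995639 -0.60497742]
(np.float64(-0.288553611712765), np.float64(209.11020666963014), np.float64(208.7490132461361))
```

```bash
python3 -m inch '[{"slide":[0,0,0],"angular":[0,0,0],"claw":-0.1},{"slide":[0,0,0],"angular":[0,0,0],"claw":0.1},{"slide":[0,0,0],"angular":[0,0,0],"claw":0.1},{"slide":[0,0,0],"angular":[0,0,0],"claw":0.1},{"slide":[0,0,0],"angular":[0,0,0],"claw":0.1}]'
python3 -m inch '[{"slide":[0,0,-0.05],"angular":[0,0,0],"claw":0.1},{"slide":[0,0,-0.15],"angular":[0,0,0],"claw":0.1},{"slide":[0,0,-0.25],"angular":[0,0,0],"claw":0.1},{"slide":[0,0,-0.35],"angular":[0,0,0],"claw":0.1},{"slide":[0,0,-0.4],"angular":[0,0,0],"claw":0.1},{"slide":[0,0,-0.4],"angular":[0,0,0],"claw":0.1},{"slide":[0,0,-0.4],"angular":[0,0,0],"claw":0.1}]'
python3 m.py; python3 - <<'E'
from h import *
d=np.load("last.npz")["color"]
cv2.imwrite("pics/e.png",cv2.cvtColor(cv2.resize(d[110:330,170:380],(630,600)),cv2.COLOR_RGB2BGR))
E
```

```text
time: 21.9
position: [0.5041, -0.0673, 0.2143]
tool_rot: [0.597, 3.084, 0.001]
ft_force: [0.2, 0.3, 1.0]
grip_width: 0.547
grip_force: 0.0
time: 22.6
position: [0.5037, -0.0678, 0.3137]
tool_rot: [-0.597, -3.084, -0.0]
ft_force: [0.0, 0.0, -0.7]
grip_width: 0.548
grip_force: 0.0
t 22.6 -> 22.65 platter [358.6 493.6  91.4] phi 256.7107245644703 r 0.06014108001621454 [ 0.50337552 -0.06773062  0.31320763] F [ 0.07606535  0.34403258 -0.19779382]
```

View pics/e.png

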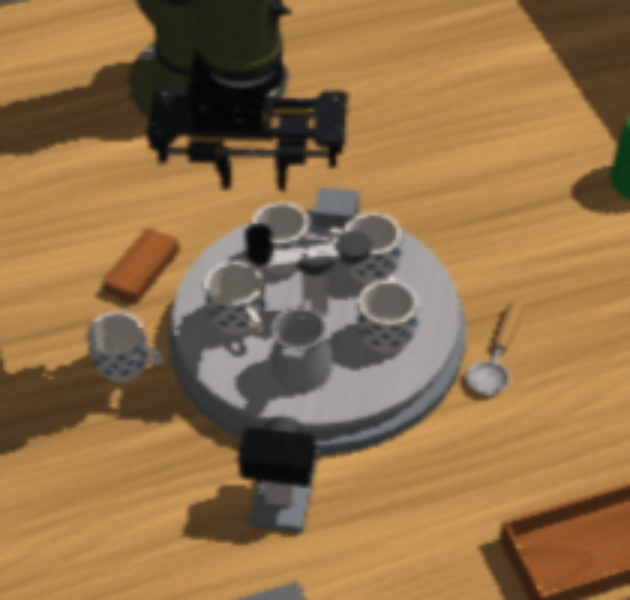

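The picture shows the jug at (300,345) facing the camera at (280,455). The gripper hangs clear above the knob at (258,243), and the brush, spoon and spare cup are where they were.

```bash
python3 -c "
from bench import ctrl
print(ctrl.close_job())"
```

```text
the job is handed in; nothing more can be done
None
```

The job is handed in: the platter ran at about 12.2 turns a minute for roughly 8 s (measured averages, filming part), then stopped with the jug about 1.4° short of the lens, and the crank is released with the gripper lifted clear.

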